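# Test print, then hold the date coder's cover at its service mark

### The job

Make a last test print on the date coder: take the carton that stands on the bench, press it upright and square onto the middle of the coder's sprung pad, its long side along the pad, until the pad is fully down, then stand it back on the bench clear of the coder and let go. Then lift the coder's sprung cover by its bar handle until the cover stands at the angle of the pointer on the quadrant beside it, and finish still holding it steady at that angle, so that a colleague can set the date wheels. Do not shift the pointer or disturb the other things on the bench.

Things in the scene. Friction and masses are not known exactly. Their poses are not given: they have to be found in the camera images.
- carton_mid (a point): centre of a filled printed carton, a box 58 x 117 x 78 mm high, about 0.14 kg, standing on a long narrow side; centre 39 mm above its foot. Axes: x across the 58 mm thickness (grasp here), y along the 117 mm, z up. Behind it and the pad a fixed stack of cartons 0.6 m tall stands on the bench, nearest corner at x 0.62, y 0.09: keep hand and wrist on the robot's side of it
- pad_top (a point): centre of the top of the coder's sprung pad, an aluminium plate 130 mm (x) by 72 mm (y) with a thin dark die in the middle, 42 mm above the bench when up. The pad stands on a low bed on the coder's left side, 160 mm from the middle of the cover housing. Axes: x lengthwise (away from the robot), y across, z up
- pad (a joint): travel of the pad downwards in m: 0 up, 0.010 fully down; a spring pushes it back up (about 3 N at first, 9 N fully down); the carton's own weight does not press it down
- hinge (a point): point on the coder's cover hinge axis, mid-width, 62 mm above the bench; fixed to the coder, does not move with the cover. Axes: x away from the robot (square to the axis), y along the hinge axis, z up. The coder is a fixed machine: a grey open housing 172 x 130 mm with the cover on it, and the pad bed on its +y side
- cover_bar (a point): middle of the straight bar of the cover's bridge handle: a round steel bar 12 mm thick along the hinge axis, about 84 mm clear between its posts, standing on the cover near its front edge. With the cover shut it lies 140 mm in front of the hinge axis (hinge -x) and 50 mm above it, and it swings round that axis with the cover (axes tilt with it); about 39 mm of free space between bar and cover plate. The bar can turn between the finger pads, so the hand need not tilt
- cover (a joint): angle of the cover in rad: 0 shut, grows as the front edge is lifted (up to 1.3); a spring and its weight pull it shut: about 4 to 6 N at the bar
- pointer (a joint): angle of the pointer in rad about the same hinge axis, on the same scale as the cover: the cover is at the mark when the cover's angle equals this. 0.35 to 0.70. A stiff flat dark arm with a black clamp knob, on the quadrant (arc of steel bar with ticks every 0.1 rad) on the coder's right (hinge -y) side, about 100 mm from the cover's middle. To be left alone
- pointer_tip (a point): outer end of that pointer arm, 155 mm from the hinge axis, in the plane 99 mm to the right of the cover's middle; when the pointer angle is 0 its axes are parallel to those of the hinge, and they tilt with it
- calculator: grey desk calculator 118 x 72 x 17 mm on the bench right of the coder, a bystander; origin under its centre
- label_roll: roll of white labels, 90 mm across and 40 mm high, lying on the bench behind the coder, a bystander; origin under its centre
- glue_stick: glue stick 25 mm across and 95 mm high standing right of the coder, a bystander; origin under its centre
Things that resemble listed ones, but are neither listed nor needed, are in the scene too. What is shaped like the part that bears carton_mid but purple is not meant.

How it is judged (in metres and radians):
On the way, in this order (a step that is already met when the one before it is completed fails the run):
1. the held carton, upright and square on the middle of the pad, presses it fully down (9 of 10 mm) (value of joint pad above 0.009 m and contact force between carton and pad above 2 N and contact force between the fingers and carton above 1 N and horizontal distance between carton_mid and pad_top below 0.025 m and angle between carton_mid's own z axis and vertical below 0.12 rad and angle between the y axis of carton_mid and the x axis of pad_top, either way round below 0.25 rad and value of joint cover below 0.1 rad), for 0.15 s.
2. the carton stands released on the bench, clear of the coder, and the cover is still shut (height (world z) of carton_mid between 0.033 and 0.045 m and angle between carton_mid's own z axis and vertical below 0.1 rad and horizontal distance between carton_mid and pad_top above 0.09 m and contact force between the fingers and carton below 0.2 N and linear speed of carton below 0.02 m/s and value of joint cover below 0.1 rad), for 0.2 s.
At the end, for the whole second after the job is handed in: the fingers hold the cover (force over 1.5 N), at rest, within 0.08 rad (4.5 degrees) of the pointer's angle, nothing else props it; the carton stands upright and released on the bench, its centre at least 90 mm from the pad's, the pad is up again (angle between the z axis of cover_bar and the z axis of pointer_tip, either way round below 0.08 rad and contact force between the fingers and cover above 1.5 N and velocity of joint cover between -0.05 and 0.05 rad/s and contact force between carton and cover below 0.2 N and value of joint pad below 0.003 m and height (world z) of carton_mid between 0.033 and 0.045 m and angle between carton_mid's own z axis and vertical below 0.1 rad and horizontal distance between carton_mid and pad_top above 0.09 m and contact force between the fingers and carton below 0.2 N and linear speed of carton below 0.02 m/s); the arm keeps its last pose, push and grip.
It fails at once if the pointer was shifted (tip moved over 8 mm) (distance of pointer_tip from where it was at the start of the episode above 0.008 m).
It fails at once if a bystander (calculator, label roll or glue stick) was moved over 25 mm or the glue stick was knocked over (distance of any of calculator, label_roll, glue_stick from where it was at the start of the episode above 0.025 m or angle between glue_stick's own z axis and vertical above 0.5 rad).
It also fails if it takes over 59 s, if anything falls off the work surface, if the arm or the gripper's body presses on something with over 40 N, if the wrist force passes 120 N, or if a joint passes its speed limit or range.

### The arm

A 6-joint arm with a two-finger parallel gripper is mounted at the origin on a cart in front of the work surface, level with it; the furniture and walls round the work are solid. World frame = base frame: x ahead of the robot, y to its left, z up, the work surface at z = 0. Lengths are in mm, angles in rad, forces in N, time in s.
With the tool pointing down it reaches from about 350 to 725 mm from the base axis. Payload 6 kg.
Tool frame: the origin (TCP) lies at the very end of the fingers, on their centre line; the grasp point (between the pads) lies 19 mm behind it; z points along the fingers, y is the direction in which the jaws open and shut (so a half turn about z gives the same grasp; the last joint's range is limited). The gripper opens to 85 mm and grips with 20 to 120 N. Pads are 22 mm wide; open, the fingers measure 114 mm over their backs; the gripper's body (76 mm by 85 mm) begins 54 mm behind the grasp point. The pads swing forward as they close: fully open they stand 13 mm farther back than shut.
Start: joints at [-0.963, 0.04, 0.085, 0, -1.615, -0.334], TCP at [162.243, -577.622, 198.361] pointing down, gripper open.
Joint ranges: [-2.56, 2.56], [-1.29, 2.01], [-1.08, 1.49], [-3.29, 1.98], [-2.81, -0.18], [-2.99, 2.99]. Speed limits (rad/s): [2.57, 2.57, 3.01, 3.14, 3.14, 3.14].

### API

Orientations are given as a unit quaternion [x, y, z, w].
In Python, from cell import robot gives the robot as it stands.
- The arm moves only by the tool send_rows, never from a script. Its argument "steps" is a list of rows, each a list of 4 numbers: the shift along the tool's x, y, z in mm, then the turn about the tool's z in degrees. A call has 1 to 5 rows; each row is the pose to reach, as a shift and turn from the pose commanded when the call began, along the tool's axes at that moment; what a row does not reach only later rows make up. A row lasts 1/12 s, in which the tool goes at most 41.7 mm and 7.16 degrees, less where a joint would pass 70% of its speed; a pose out of reach is approached as far as the arm can. A call with a gripper value outside its range is refused whole. "gripper" is the opening, from 0 (shut) to 1 (fully open), set as the call begins (left out, the last holds). The fingers move at their own pace and stop on an object; "grip_force" is the grip in N (left out, the last holds). Time passes only in rows, so rows that repeat a pose let the fingers close. It gives the time, the measured TCP pose, the force and the opening at its end, in the units of the state.
- robot.observe(): the state, without advancing time (a new reading comes with each control period).
- robot.get_image(name): name is "scene" or "top"; returns (picture, depth): 480x640x3 uint8, red, green, blue; 480x640 float32, mm along the optical axis (not along the pixel's ray), 0 where there is no reading.
- robot.calibration(name): a dict with "camera_matrix" (3x3 intrinsics, pixels), "pose" (4x4, takes a point from camera to world coordinates). Camera axes: x right, y down, z forward; pixel columns grow to the right and rows downward; lengths in mm; the calibration is good to about 2 mm. A picture is of the moment at which its call begins. calibration takes no time and is no camera call.
- robot.close_job(): hands the job in, once; it reports no verdict.
The state is a dict: "time": time; "qpos": joint angles; "joint_vel": joint speeds; "tau": joint torques, N m; "tool_pos": TCP position; "tcp_rot": TCP orientation; "contact_force": force on the tool from outside, world axes, zero at the start; "wrist_torque": the same for the moment, N m; "finger_gap": finger opening in mm.
Only numpy, scipy, OpenCV 4.12 (cv2) and the standard library are available. Lean on these libraries where they do the work, as an engineer would, in place of code of your own. Each camera call takes 0.05 s, during which the arm holds its last target. There are 200 camera calls.

## Working session

There is one attempt and no reset: what is moved stays moved. The work goes in short steps, Python scripts to look and compute and a tool call to move; the robot and the scene stay as the last step left them, time stands still between calls to the robot, and variables do not carry over. Pictures are saved under pics/ and viewed, about 8 in all and at most 12, crops included, and the job is handed in when it is done.

Besides the shell and the picture viewer there is one more tool, called after "Request:" in YAML: its name, and indented under it one key for each argument. send_rows: Moves the arm, as the interface text tells. Its arguments: {"type":"object","properties":{"steps":{"type":"array","items":{"type":"array","items":{"type":"number"}}},"gripper":{"type":"number"},"grip_force":{"type":"number"}},"required":["steps"]}

```bash
ls; mkdir -p pics; cat > h.py <<'E'
import numpy as np,cv2
from cell import robot
def grab(n):
    im,d=robot.get_image(n); c=robot.calibration(n); K=np.array(c["camera_matrix"]);T=np.array(c["pose"])
    v,u=np.mgrid[:480,:640]; P=np.stack([(u-K[0,2])/K[0,0]*d,(v-K[1,2])/K[1,1]*d,d],-1)@T[:3,:3].T+T[:3,3]
    P[d==0]=np.nan
    return im,d,P,K,T
def save(n,im): cv2.imwrite("pics/"+n,cv2.cvtColor(im,cv2.COLOR_RGB2BGR))
E
python3 - <<'E'
from h import *
for n in("scene","top"):
    im,d,P,K,T=grab(n); save(n+"0.png",im); np.savez(n+"0.npz",im=im,d=d,P=P,K=K,T=T); print(n,K[0,0],T.round(2).tolist())
print(robot.observe())
E
```

```text
pics
scene 516.7972274352715 [[0.8, -0.35, 0.48, -162.18], [-0.6, -0.48, 0.64, -954.41], [0.0, -0.8, -0.6, 1033.67], [0.0, 0.0, 0.0, 1.0]]
top 587.3399945841426 [[-0.01, -0.99, 0.13, 354.6], [-1.0, 0.01, -0.01, 56.71], [0.01, -0.13, -0.99, 1830.6], [0.0, 0.0, 0.0, 1.0]]
{'time': 0.1, 'qpos': array([-9.63316810e-01,  4.07796711e-02,  8.38596456e-02, -3.93144061e-04,
       -1.61550882e+00, -3.33710051e-01]), 'joint_vel': array([-0.00132959,  0.00013299,  0.0034328 ,  0.00088782, -0.00064075,
        0.0009432 ]), 'tau': array([-6.30778988e-03, -3.69341433e+01,  3.48283374e+01,  6.95176855e+00,
       -4.47400889e-03,  1.83818605e-05]), 'tool_pos': array([ 162.17934945, -577.28581282,  197.43783813]), 'tcp_rot': array([-1.36466152e-01,  9.90644378e-01,  8.16572915e-04, -1.95069221e-04]), 'contact_force': array([-0.70301158,  0.20093261,  0.15170459]), 'wrist_torque': array([-0.04139203,  0.01650562,  0.00095135]), 'finger_gap': 85.29842077259093}
```

View pics/scene0.png

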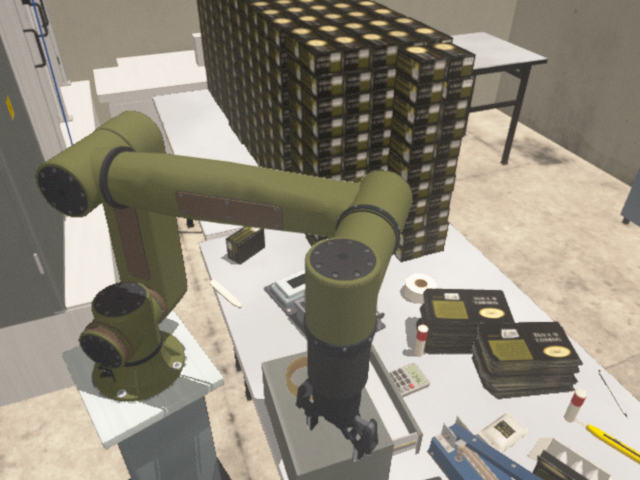

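View pics/top0.png

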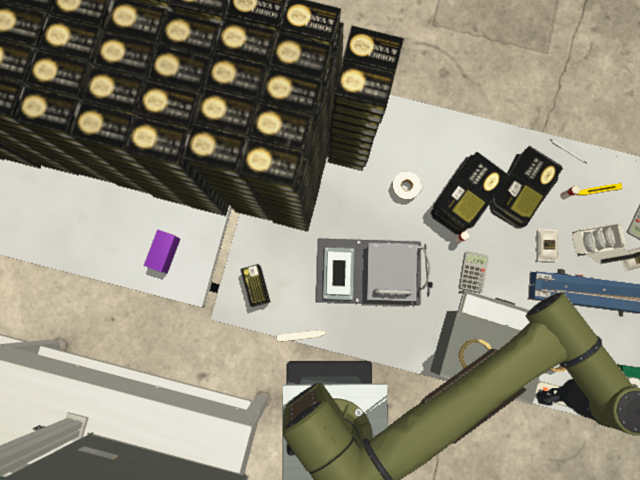

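The top view shows the black carton at (255,285), the purple lookalike at (162,252), the pad at (338,273), the cover at (392,272) with its bar at (390,293), and the quadrant at about (425,270). I'll enlarge that area and measure it.

```bash
python3 - <<'E'
from h import *
z=np.load("top0.npz");im=z["im"];P=z["P"]
save("crop1.png",cv2.resize(im[225:325,225:445],None,fx=3.6,fy=5/5*3.6,interpolation=cv2.INTER_CUBIC))
def q(u,v): print((u,v),P[v,u].round(1))
for p in [(338,273),(322,273),(354,273),(255,285),(392,262),(375,293),(390,293),(405,293),(425,270),(406,186),(473,272),(464,237)]: q(*p)
def rect(m,name):
    pts=P[m][:,:2].astype(np.float32); print(name,m.sum(),cv2.minAreaRect(pts),P[m].mean(0).round(1),np.median(P[m][:,2]).round(1))
v,u=np.mgrid[:480,:640]; Z=P[...,2]
w=lambda a,b,c,d:(u>=a)&(u<b)&(v>=c)&(v<d)
rect(w(230,280,255,315)&(Z>70)&(Z<90),"carton")
rect(w(325,356,240,305)&(Z>36)&(Z<50),"pad")
rect(w(350,435,235,310)&(Z>60)&(Z<100),"cover")
rect(w(365,420,285,305)&(Z>100),"bar")
np.set_printoptions(linewidth=250)
print(Z[236:312:2,412:440:1].round(0).astype(int))
E
```

```text
(338, 273) [484.1 -15.5  39.8]
(322, 273) [486.3  33.   16.4]
(354, 273) [485.7 -66.3  11.7]
(255, 285) [447.8 233.3  81.9]
(392, 262) [nan nan nan]
(375, 293) [ 420.4 -122.2   87.8]
(390, 293) [ 418.9 -162.9  116.6]
(405, 293) [ 418.5 -207.   113.9]
(425, 270) [ 494.3 -290.7   -7.9]
(406, 186) [ 761.5 -237.3    3. ]
(473, 272) [ 485.2 -436.    12. ]
(464, 237) [ 583.7 -390.6   97.8]
carton 748 ((448.5139465332031, 237.99365234375), (117.9180679321289, 58.29161071777344), 15.342848777770996) [448.3 237.4  78.8] 78.9
pad 902 ((483.74090576171875, -18.148582458496094), (85.56255340576172, 153.2300567626953), 85.9415054321289) [484.5 -15.7  42.6] 42.5
cover 2614 ((484.99017333984375, -189.13076782226562), (175.15992736816406, 173.6847686767578), 87.71983337402344) [ 488.5 -179.    68. ] 67.5
bar 148 ((422.205322265625, -173.17660522460938), (106.26190948486328, 12.068841934204102), 88.94436645507812) [ 422.7 -172.8  115.7] 115.9
[[-7  5  3 ...  1 -2  6]
 [ 6 -6  2 ...  0  3  3]
 [-4 -7  1 ...  0  1  0]
 ...
 [ 3 -1  0 ... 11 -1  2]
 [ 1  0  3 ... -7  0  3]
 [11 -2  6 ... -2 -1 -4]]<stdin>:15: RuntimeWarning: invalid value encountered in cast
```

View pics/crop1.png

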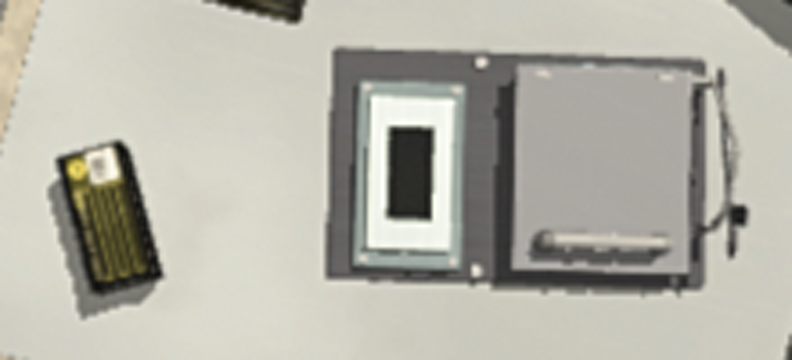

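The carton is the black box at (255,285). Its footprint measures 118 x 58 mm and its height 79 mm, which fits the description. The box at (162,252) is purple, so it's excluded. The fixed stack and the flat stacks on the right also don't fit. The crop confirms the carton, and shows the pad die at crop (410,173), the bar at crop (600,243) and the pointer knob at crop (738,214).

```bash
cat >> h.py <<'E'
def onplane(u,v,z,K,T):
    r=T[:3,:3]@np.linalg.inv(K)@np.array([u,v,1.]); return T[:3,3]+r*(z-T[2,3])/r[2]
def rectz(mask,z,K,T):
    m=cv2.connectedComponentsWithStats(mask.astype(np.uint8)); i=1+np.argmax(m[2][1:,4])
    c=max(cv2.findContours((m[1]==i).astype(np.uint8),0,1)[0],key=len)[:,0]
    return cv2.minAreaRect(np.array([onplane(a,b,z,K,T)[:2] for a,b in c],np.float32))
E
python3 - <<'E'
from h import *
z=np.load("top0.npz");im=z["im"].astype(int);P=z["P"];K=z["K"];T=z["T"]
v,u=np.mgrid[:480,:640]; Z=P[...,2]
w=lambda a,b,c,d:(u>=a)&(u<b)&(v>=c)&(v<d)
print(im[255,338],im[273,338],im[273,322],im[260,392],im[273,356])
print("white",rectz(w(325,356,240,305)&(im.min(2)>215),42,K,T))
print("pad",rectz(w(322,358,240,305)&(im.min(2)>135),42,K,T))
print("die",rectz(w(328,350,255,290)&(im.max(2)<80),42,K,T))
print("cover",rectz(w(368,417,240,300)&(im.min(2)>140),75,K,T))
bm=w(365,420,280,305)&(Z>105);print("bar",rectz(bm,115,K,T))
print("carton",rectz(w(230,280,255,315)&(Z>65)&(Z<90),78,K,T))
m=w(418,436,240,305)&(Z>40)
for b,a in np.argwhere(m): print((a,b),P[b,a].round(0).tolist(),im[b,a].tolist(),end=' ')
E
```

```text
[242 244 236] [45 45 40] [70 67 67] [172 168 162] [103 103 101]
white ((485.27362060546875, -17.087955474853516), (68.17178344726562, 126.2051010131836), 87.5123062133789)
pad ((484.42572021484375, -16.928672790527344), (88.4920425415039, 153.22500610351562), 88.97167205810547)
die ((484.1468505859375, -16.91275405883789), (33.611629486083984, 73.29563903808594), 89.08711242675781)
cover ((486.2539367675781, -176.42196655273438), (144.75421142578125, 169.06283569335938), 88.77922058105469)
bar ((421.7348937988281, -171.9651641845703), (104.9881362915039, 11.61782455444336), 89.4248046875)
carton ((448.2233581542969, 237.18289184570312), (117.44005584716797, 58.381126403808594), 15.065115928649902)
(np.int64(424), np.int64(244)) [568.0, -277.0, 63.0] [150, 149, 142] (np.int64(425), np.int64(244)) [568.0, -280.0, 63.0] [126, 126, 120] (np.int64(424), np.int64(245)) [566.0, -278.0, 58.0] [121, 120, 114] (np.int64(425), np.int64(245)) [564.0, -278.0, 72.0] [84, 82, 81] (np.int64(418), np.int64(246)) [562.0, -258.0, 66.0] [180, 176, 165] (np.int64(419), np.int64(246)) [562.0, -261.0, 67.0
[... 12423 characters left out ...]
0] [70, 68, 67] (np.int64(429), np.int64(292)) [420.0, -274.0, 133.0] [135, 132, 127] (np.int64(427), np.int64(293)) [418.0, -271.0, 117.0] [99, 98, 93] (np.int64(428), np.int64(293)) [417.0, -271.0, 128.0] [58, 56, 55] (np.int64(429), np.int64(293)) [417.0, -274.0, 130.0] [131, 130, 123] (np.int64(427), np.int64(294)) [415.0, -269.0, 124.0] [97, 96, 91] (np.int64(428), np.int64(294)) [414.0, -271.0, 130.0] [48, 48, 46] (np.int64(427), np.int64(295)) [412.0, -270.0, 118.0] [106, 105, 100] (np.int64(428), np.int64(295)) [411.0, -271.0, 130.0] [70, 70, 67] (np.int64(427), np.int64(296)) [409.0, -271.0, 116.0] [145, 142, 136] (np.int64(428), np.int64(296)) [409.0, -274.0, 114.0] [132, 129, 123]
```

Request:
send_rows:
  steps:
    - [-30,10,-12]
    - [-60,20,-24]
    - [-95,30,-36]
    - [-130,40,-48]
    - [-165,50,-60]
  gripper: 1

```text
invalid input at $.steps[0]: expected 4 numbers
```

Request:
send_rows:
  steps:
    - [-30,10,-12,0]
    - [-60,20,-24,0]
    - [-95,30,-36,0]
    - [-130,40,-48,0]
    - [-165,50,-60,0]
  gripper: 1

```text
time: 0.52
tool_pos: [308.6, -483.7, 258.6]
tcp_rot: [-0.136, 0.991, 0.0, -0.0]
contact_force: [1.7, -0.0, 0.7]
finger_gap: 85.4
```

Request:
send_rows:
  steps:
    - [-28,28,0,0]
    - [-56,56,0,0]
    - [-84,84,0,0]
    - [-112,112,0,0]
    - [-140,140,0,0]

```text
time: 0.93
tool_pos: [405.0, -310.3, 258.0]
tcp_rot: [-0.136, 0.991, 0.0, -0.0]
contact_force: [0.9, -0.6, -0.4]
finger_gap: 85.4
```

Request:
send_rows:
  steps:
    - [-10,39,0,0]
    - [-20,78,0,0]
    - [-30,117,0,0]
    - [-40,156,0,0]
    - [-50,195,0,0]

```text
time: 1.35
tool_pos: [399.2, -109.3, 258.1]
tcp_rot: [-0.136, 0.991, 0.0, -0.0]
contact_force: [1.7, 0.0, 0.6]
finger_gap: 85.9
```

Request:
send_rows:
  steps:
    - [-10,39,0,0]
    - [-20,78,0,0]
    - [-30,117,0,0]
    - [-40,156,0,0]
    - [-50,195,0,0]

```text
time: 1.77
tool_pos: [394.5, 92.2, 258.5]
tcp_rot: [-0.137, 0.991, 0.0, 0.0]
contact_force: [1.8, -0.4, 0.6]
finger_gap: 85.8
```

Request:
send_rows:
  steps:
    - [-25,34,0,0]
    - [-50,68,0,0]
    - [-75,102,0,0]
    - [-91,125,20,0]
    - [-91,125,40,0]

```text
time: 2.18
tool_pos: [449.6, 239.4, 215.8]
tcp_rot: [-0.138, 0.99, -0.0, -0.001]
contact_force: [-1.1, -1.1, -0.8]
finger_gap: 85.3
```

```bash
python3 - <<'E'
from h import *
im,d,P,K,T=grab("scene"); np.savez("s1.npz",im=im,P=P,K=K,T=T)
def px(p):
    q=K@(T[:3,:3].T@(np.array(p)-T[:3,3])); return (q[:2]/q[2])
for p in [(562,-176,62),(562,-275,62),(422,-174,112),(484,-17,42)]: print(p,px(p))
a,b=px((480,-240,90)).astype(int)
c=im[max(b-75,0):b+75,a-100:a+100]; print(a-100,b-75); save("s1.png",cv2.resize(c,None,fx=4,fy=4,interpolation=cv2.INTER_CUBIC))
print(robot.observe()["tool_pos"])
E
```

```text
(562, -176, 62) [356.79997581 294.9429038 ]
(562, -275, 62) [381.10977912 315.4475737 ]
(422, -174, 112) [315.78246469 302.17699204]
(484, -17, 42) [300.58474041 281.02024997]
249 238
[447.47247596 236.96601901 211.05429787]
```

View pics/s1.png

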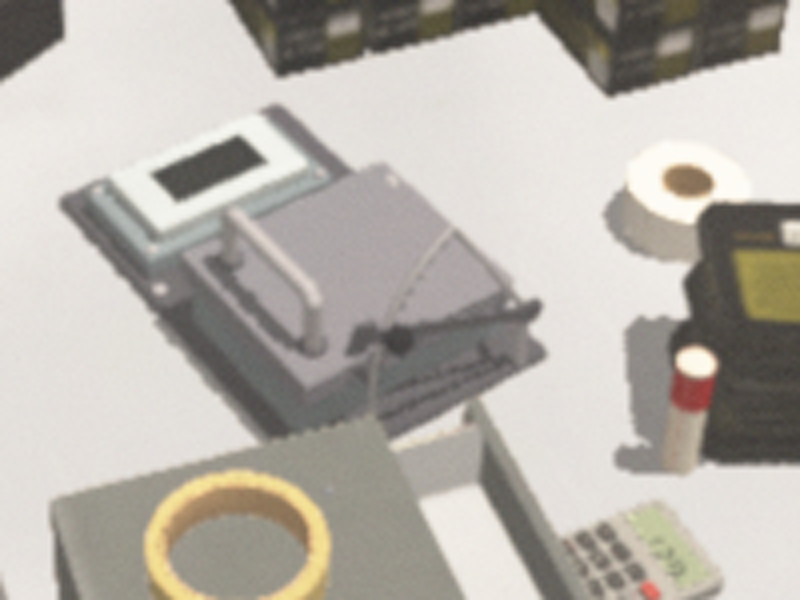

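The crop shows the pointer arm from the hinge at (528,310) to its tip at about (350,345), with its knob at (400,340). I'll compute the angle with a ray-plane intersection.

```bash
python3 - <<'E'
from h import *
z=np.load("s1.npz");K=z["K"];T=z["T"];im=z["im"]
y=np.deg2rad(-1);ex=np.array([np.cos(y),np.sin(y),0]);ey=np.array([-np.sin(y),np.cos(y),0])
H=np.array([562,-176.5,62.])
def inter(u,v,off):
    r=T[:3,:3]@np.linalg.inv(K)@np.array([u,v,1.]);n=ey;t=((H+ey*off-T[:3,3])@n)/(r@n);p=T[:3,3]+t*r-H;return -p@ex,p[2]
for off in(-95,-99,-103):
  for c in[(350,345),(352,340),(440,328),(470,322),(530,309)]:
    a,b=inter(c[0]/4+249,c[1]/4+238,off);print(off,c,round(a),round(b),round(np.arctan2(b,a),3),round(np.hypot(a,b)))
q=im.copy().repeat(4,0).repeat(4,1)
def px(p):
    q=K@(T[:3,:3].T@(p-T[:3,3])); return (q[:2]/q[2])
for th in np.arange(.3,.61,.1):
    a=px(H-99*ey+155*(-np.cos(th)*ex+np.array([0,0,np.sin(th)]))); b=px(H-99*ey); print(th.round(2),((a-[249,238])*4).round(),((b-[249,238])*4).round())
E
```

```text
-95 (350, 345) 146 52 0.345 155
-95 (352, 340) 144 56 0.369 155
-95 (440, 328) 73 24 0.319 76
-95 (470, 322) 47 14 0.295 49
-95 (530, 309) -7 -5 -2.503 8
-99 (350, 345) 149 58 0.369 160
-99 (352, 340) 148 61 0.393 160
-99 (440, 328) 76 29 0.368 82
-99 (470, 322) 51 20 0.372 54
-99 (530, 309) -3 1 2.891 3
-103 (350, 345) 152 63 0.392 165
-103 (352, 340) 151 66 0.415 165
-103 (440, 328) 80 35 0.411 87
-103 (470, 322) 54 25 0.434 60
-103 (530, 309) 2 6 1.327 6
0.3 [351. 358.] [527. 311.]
0.4 [358. 338.] [527. 311.]
0.5 [368. 317.] [527. 311.]
0.6 [379. 295.] [527. 311.]
```

Request:
send_rows:
  steps:
    - [0,0,40,0]
    - [0,0,75,0]
    - [0,0,110,0]
    - [0,0,140,0]
    - [0,0,160,0]

```text
time: 2.65
tool_pos: [447.8, 233.7, 55.4]
tcp_rot: [-0.136, 0.991, -0.001, -0.002]
contact_force: [-0.8, 0.9, -0.1]
finger_gap: 85.4
```

Request:
send_rows:
  steps:
    - [0,0,10,0]
    - [0,0,23,0]
    - [0,0,23,0]

```text
time: 2.9
tool_pos: [448.3, 234.3, 33.9]
tcp_rot: [-0.136, 0.991, -0.001, -0.001]
contact_force: [0.3, -0.2, -0.7]
finger_gap: 85.2
```

Request:
send_rows:
  steps:
    - [0,0,0,0]
    - [0,0,0,0]
    - [0,0,0,0]
    - [0,0,0,0]
    - [0,0,0,0]
  gripper: 0
  grip_force: 45

```text
time: 3.32
tool_pos: [450.2, 236.1, 37.8]
tcp_rot: [-0.137, 0.991, 0.001, 0.002]
contact_force: [-1.8, 0.9, 5.7]
finger_gap: 55.8
```

Request:
send_rows:
  steps:
    - [0,0,0,0]
    - [0,0,0,0]
    - [0,0,0,0]
    - [0,0,0,0]

```text
time: 3.65
tool_pos: [450.2, 236.1, 37.7]
tcp_rot: [-0.137, 0.991, 0.001, 0.002]
contact_force: [-2.1, 0.5, 6.8]
finger_gap: 55.5
```

Request:
send_rows:
  steps:
    - [0,0,-15,0]
    - [0,0,-40,0]
    - [0,0,-70,0]
    - [0,0,-100,0]
    - [0,0,-120,0]

```text
time: 4.07
tool_pos: [449.8, 235.4, 159.0]
tcp_rot: [-0.136, 0.991, 0.001, 0.001]
contact_force: [0.5, -0.4, -1.6]
finger_gap: 55.7
```

Request:
send_rows:
  steps:
    - [4,-30,0,0]
    - [9,-67,0,0]
    - [14,-105,0,0]
    - [19,-142,0,0]
    - [25,-180,0,0]

```text
time: 4.48
tool_pos: [473.6, 53.8, 155.8]
tcp_rot: [-0.137, 0.991, 0.0, 0.0]
contact_force: [1.0, 0.4, -1.0]
finger_gap: 55.5
```

Request:
send_rows:
  steps:
    - [4,-28,0,4]
    - [7,-50,0,8]
    - [10,-65,0,12]
    - [10,-73,0,16]
    - [10,-73,0,16]

```text
time: 4.9
tool_pos: [483.8, -19.3, 155.6]
tcp_rot: [0.005, 1.0, 0.0, -0.0]
contact_force: [-0.4, 0.8, -1.2]
finger_gap: 55.9
```

```bash
python3 - <<'E'
from h import *
im,d,P,K,T=grab("top")
v,u=np.mgrid[:480,:640]; Z=P[...,2]
print(robot.observe()["tool_pos"],robot.observe()["contact_force"],robot.observe()["finger_gap"])
im2,d2,P2,K2,T2=grab("scene")
a=cv2.resize(im[215:325,290:430],None,fx=3,fy=3); b=cv2.resize(im2[200:350,220:390],(374,330)); save("t2.png",np.hstack([a,b]))
E
```

```text
[483.76806056 -18.42416763 155.45386842] [ 0.72540253 -0.26570195 -1.50343925] 55.62175723851598
```

View pics/t2.png

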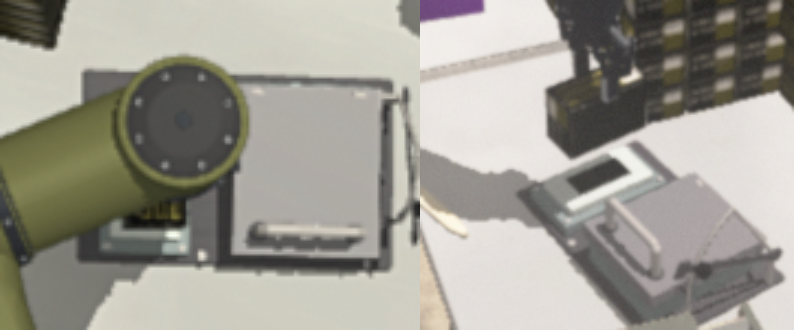

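Request:
send_rows:
  steps:
    - [0,0,25,0]
    - [0,0,45,0]
    - [0,0,60,0]
    - [0,0,68,0]
    - [0,0,70,0]

```text
time: 5.42
tool_pos: [483.0, -17.3, 83.8]
tcp_rot: [0.002, 1.0, -0.0, -0.001]
contact_force: [0.3, -0.6, -1.0]
finger_gap: 55.3
```

Request:
send_rows:
  steps:
    - [0,0,4,0]
    - [0,0,8,0]
    - [0,0,12,0]
    - [0,0,15,0]
    - [0,0,15,0]

```text
time: 5.83
tool_pos: [484.6, -17.5, 71.4]
tcp_rot: [0.002, 1.0, 0.0, 0.001]
contact_force: [-1.8, 2.8, 5.7]
finger_gap: 55.4
```

Request:
send_rows:
  steps:
    - [0,0,2,0]
    - [0,0,4,0]
    - [0,0,4,0]

```text
time: 6.08
tool_pos: [484.9, -17.4, 69.6]
tcp_rot: [0.002, 1.0, 0.0, 0.002]
contact_force: [-7.1, 4.1, 13.9]
finger_gap: 55.4
```

Request:
send_rows:
  steps:
    - [0,0,2,0]
    - [0,0,3,0]
    - [0,0,3,0]

```text
time: 6.33
tool_pos: [485.3, -17.4, 69.3]
tcp_rot: [0.002, 1.0, 0.0, 0.003]
contact_force: [-14.0, 6.7, 27.4]
finger_gap: 55.5
```

Request:
send_rows:
  steps:
    - [0,0,0,0]
    - [0,0,-10,0]
    - [0,0,-30,0]
    - [0,0,-60,0]
    - [0,0,-90,0]

```text
time: 6.75
tool_pos: [483.2, -18.0, 153.7]
tcp_rot: [0.003, 1.0, -0.0, -0.001]
contact_force: [0.3, 0.5, -0.8]
finger_gap: 55.9
```

Request:
send_rows:
  steps:
    - [3,30,0,0]
    - [6,65,0,0]
    - [9,100,0,0]
    - [12,135,0,0]
    - [15,168,0,0]

```text
time: 7.17
tool_pos: [469.3, 151.9, 153.3]
tcp_rot: [0.003, 1.0, 0.0, 0.0]
contact_force: [-0.0, -0.4, -1.1]
finger_gap: 55.5
```

Request:
send_rows:
  steps:
    - [0,0,0,0]
    - [0,0,30,0]
    - [0,0,60,0]
    - [0,0,90,0]
    - [0,0,104,0]

```text
time: 7.58
tool_pos: [467.7, 149.3, 44.8]
tcp_rot: [0.003, 1.0, -0.001, -0.003]
contact_force: [0.2, -0.2, -2.1]
finger_gap: 55.9
```

Request:
send_rows:
  steps:
    - [0,0,3,0]
    - [0,0,7,0]
    - [0,0,10,0]
    - [0,0,11,0]
    - [0,0,11,0]

```text
time: 8.0
tool_pos: [470.3, 150.5, 39.3]
tcp_rot: [0.003, 1.0, 0.0, 0.001]
contact_force: [0.1, -0.4, -1.3]
finger_gap: 55.5
```

Request:
send_rows:
  steps:
    - [0,0,1,0]
    - [0,0,2,0]
    - [0,0,2,0]

```text
time: 8.25
tool_pos: [470.3, 150.7, 37.8]
tcp_rot: [0.003, 1.0, 0.0, 0.001]
contact_force: [-2.3, 0.9, 4.1]
finger_gap: 55.2
```

Request:
send_rows:
  steps:
    - [0,0,1,0]
    - [0,0,1,0]
    - [0,0,1,0]

```text
time: 8.5
tool_pos: [470.4, 150.7, 37.7]
tcp_rot: [0.002, 1.0, 0.0, 0.001]
contact_force: [-5.7, -0.0, 9.0]
finger_gap: 55.6
```

Request:
send_rows:
  steps:
    - [0,0,-2,0]
    - [0,0,-2,0]

```text
time: 8.67
tool_pos: [470.0, 150.5, 37.9]
tcp_rot: [0.003, 1.0, 0.0, 0.0]
contact_force: [0.4, -0.3, -0.5]
finger_gap: 55.3
```

Request:
send_rows:
  steps:
    - [0,0,0,0]
    - [0,0,0,0]
    - [0,0,0,0]
    - [0,0,0,0]
    - [0,0,0,0]
  gripper: 1

```text
time: 9.08
tool_pos: [469.8, 150.2, 37.3]
tcp_rot: [0.003, 1.0, -0.0, -0.0]
contact_force: [-0.1, -0.3, 1.2]
finger_gap: 85.2
```

Request:
send_rows:
  steps:
    - [0,0,-20,0]
    - [0,0,-55,0]
    - [0,0,-90,0]
    - [0,0,-130,0]
    - [0,0,-170,0]

```text
time: 9.5
tool_pos: [469.4, 149.9, 209.0]
tcp_rot: [0.003, 1.0, -0.0, -0.0]
contact_force: [0.8, 1.5, 0.5]
finger_gap: 85.3
```

Request:
send_rows:
  steps:
    - [0,-35,0,7]
    - [0,-70,0,14]
    - [0,-105,0,21]
    - [0,-140,0,28]
    - [0,-170,0,35]

```text
time: 9.92
tool_pos: [468.6, -21.5, 207.7]
tcp_rot: [0.306, 0.952, 0.0, 0.0]
contact_force: [1.0, 0.8, 0.4]
finger_gap: 85.2
```

```bash
python3 - <<'E'
from h import *
o=robot.observe();print(o["qpos"].round(2))
im,d,P,K,T=grab("top");v,u=np.mgrid[:480,:640]; Z=P[...,2]
w=lambda a,b,c,d:(u>=a)&(u<b)&(v>=c)&(v<d)
print("carton",rectz(w(250,320,250,315)&(Z>65)&(Z<90),78,K,T))
im2,d2,P2,K2,T2=grab("scene")
b=cv2.resize(im2[190:350,200:400],None,fx=3.5,fy=3.5); save("s3.png",b)
E
```

```text
[ 0.39 -0.31 -0.22  0.   -1.67 -2.58]
carton ((508.58880615234375, 150.23666381835938), (53.88454818725586, 33.024662017822266), 89.75372314453125)
```

View pics/s3.png

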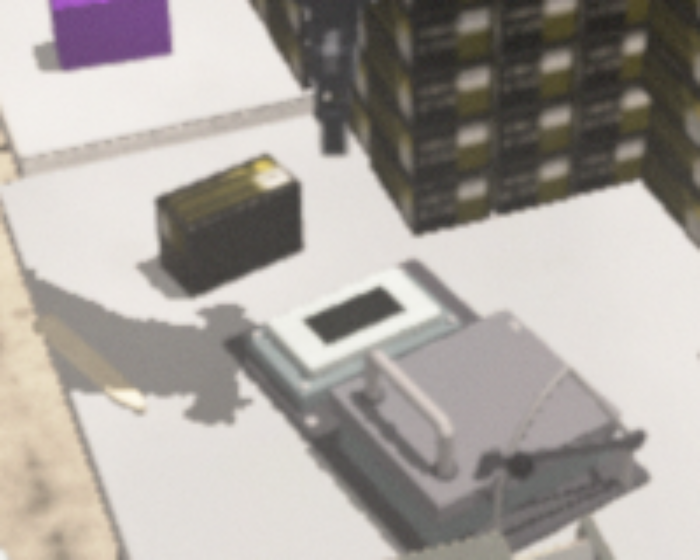

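The top rect is partly hidden by the arm, but the scene view shows the carton upright at (230,225), clear of the coder, with the cover shut. I'll turn the tool the other way because of the joint 6 range, then go above the bar.

Request:
send_rows:
  steps:
    - [-10,-30,0,-7]
    - [-20,-60,0,-14]
    - [-30,-91,0,-21]
    - [-40,-121,0,-28]
    - [-50,-151.5,0,-35]

```text
time: 10.43
tool_pos: [422.7, -170.0, 207.5]
tcp_rot: [0.009, 1.0, 0.0, 0.0]
contact_force: [0.3, -0.4, 0.0]
finger_gap: 85.3
```

Request:
send_rows:
  steps:
    - [0,0,0,-7]
    - [0,0,0,-14]
    - [0,0,0,-21]
    - [0,0,0,-28]
    - [0,0,0,-35]
  gripper: 0.7

```text
time: 10.85
tool_pos: [423.3, -168.9, 207.3]
tcp_rot: [-0.292, 0.957, 0.0, -0.0]
contact_force: [-0.6, 0.6, 0.0]
finger_gap: 59.8
```

Request:
send_rows:
  steps:
    - [0,0,0,-7]
    - [0,0,0,-14]
    - [0,0,0,-21]
    - [0,0,0,-28]
    - [0,0,0,-35]

```text
time: 11.27
tool_pos: [423.3, -168.8, 207.3]
tcp_rot: [-0.566, 0.825, 0.0, -0.0]
contact_force: [0.3, 0.3, -0.0]
finger_gap: 59.9
```

Request:
send_rows:
  steps:
    - [0,0,0,-7]
    - [0,0,0,-14]
    - [0,0,0,-19.4]
    - [0,0,0,-19.4]
    - [0,0,0,-19.4]

```text
time: 11.68
tool_pos: [423.3, -168.9, 207.3]
tcp_rot: [-0.693, 0.721, 0.0, -0.0]
contact_force: [0.8, -1.1, 0.7]
finger_gap: 59.7
```

```bash
python3 - <<'E'
from h import *
from scipy.spatial.transform import Rotation as R
o=robot.observe();print(o["qpos"].round(2),o["tool_pos"],R.from_quat(o["tcp_rot"]).as_matrix().round(3),o["contact_force"])
im,d,P,K,T=grab("top");v,u=np.mgrid[:480,:640]; Z=P[...,2]
w=lambda a,b,c,d:(u>=a)&(u<b)&(v>=c)&(v<d)
print("carton",rectz(w(250,320,240,325)&(Z>65)&(Z<90),78,K,T))
E
```

```text
[ 0.07 -0.35 -0.25 -0.   -1.68 -0.1 ] [ 423.26043213 -168.89725952  207.31674955] [[-0.039 -0.999 -0.   ]
 [-0.999  0.039  0.   ]
 [-0.     0.    -1.   ]] [ 0.75550813 -1.09577986  0.73392824]
carton ((468.3094787597656, 151.79820251464844), (56.661224365234375, 113.5960464477539), 89.75367736816406)
```

Request:
send_rows:
  steps:
    - [5,1.5,20,-1]
    - [5,1.5,45,-1]
    - [5,1.5,70,-1]
    - [5,1.5,85,-1]
    - [5,1.5,85,-1]

```text
time: 12.15
tool_pos: [419.6, -173.5, 118.5]
tcp_rot: [-0.699, 0.715, 0.003, -0.002]
contact_force: [-0.4, -0.1, -0.6]
finger_gap: 60.3
```

Request:
send_rows:
  steps:
    - [0,0,9,0]
    - [0,0,18,0]
    - [0,0,27,0]
    - [0,0,27,0]

```text
time: 12.48
tool_pos: [420.8, -173.8, 93.7]
tcp_rot: [-0.7, 0.714, 0.001, -0.0]
contact_force: [-0.3, -0.6, 1.0]
finger_gap: 59.6
```

```bash
python3 - <<'E'
from h import *
o=robot.observe();print(o["tool_pos"],o["contact_force"])
im,d,P,K,T=grab("scene"); save("s4.png",cv2.resize(im[230:350,260:400],None,fx=5,fy=5,interpolation=cv2.INTER_CUBIC))
E
```

```text
[ 420.79581858 -173.7744229    93.66297468] [-0.2690332  -0.55022196  1.04956999]
```

View pics/s4.png

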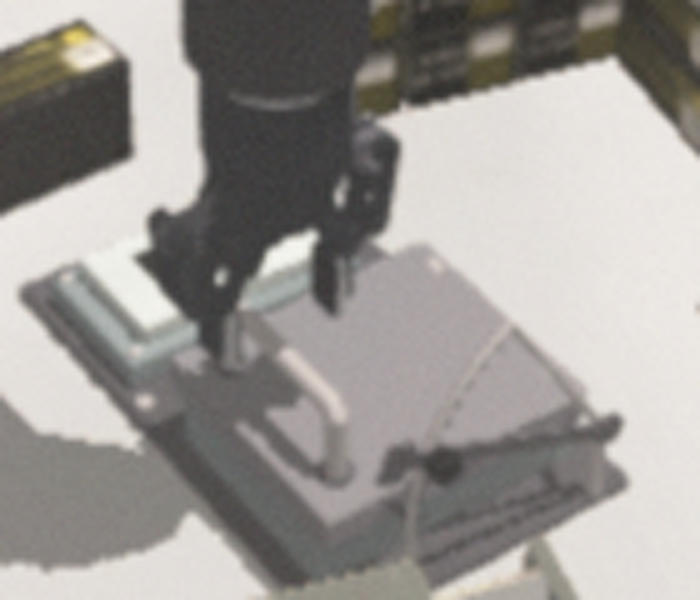

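Request:
send_rows:
  steps:
    - [0,0,0,0]
    - [0,0,0,0]
    - [0,0,0,0]
    - [0,0,0,0]
    - [0,0,0,0]
  gripper: 0
  grip_force: 40

```text
time: 12.95
tool_pos: [421.6, -174.1, 95.7]
tcp_rot: [-0.7, 0.714, -0.0, 0.0]
contact_force: [-0.2, -0.1, 1.0]
finger_gap: 0.9
```

Request:
send_rows:
  steps:
    - [0,0,0,0]
    - [0,0,0,0]
    - [0,0,0,0]
    - [0,0,0,0]
    - [0,0,0,0]

```text
time: 13.37
tool_pos: [421.4, -174.1, 95.4]
tcp_rot: [-0.7, 0.714, 0.0, -0.0]
contact_force: [0.6, -0.3, 0.1]
finger_gap: 0.1
```

The gap went to 0, so the fingers closed without the bar. I need to look.

```bash
python3 - <<'E'
from h import *
o=robot.observe();print(o["tool_pos"],o["contact_force"])
im,d,P,K,T=grab("scene"); save("s5.png",cv2.resize(im[230:350,260:400],None,fx=5,fy=5,interpolation=cv2.INTER_CUBIC))
np.savez("s5.npz",im=im,P=P,K=K,T=T)
def px(p):
    q=K@(T[:3,:3].T@(np.array(p)-T[:3,3])); return ((q[:2]/q[2]-[260,230])*5).round()
print("tcp",px(o["tool_pos"]),"bar",px((422,-174,112)),"ends",px((422,-132,112)),px((422,-216,112)))
for a,b in [(300,365),(320,385),(290,355)]: 
  p=P[230+b//5,260+a//5];print((a,b),p.round(1))
E
```

```text
[ 421.44775241 -174.07696258   95.36064693] [ 0.55202328 -0.25402058  0.14096659]
tcp [278. 385.] bar [279. 361.] ends [231. 316.] [329. 407.]
(300, 365) [ 425.3 -187.6  117.6]
(320, 385) [ 423.3 -207.   119.7]
(290, 355) [ 424.9 -179.6  118.8]
```

View pics/s5.png

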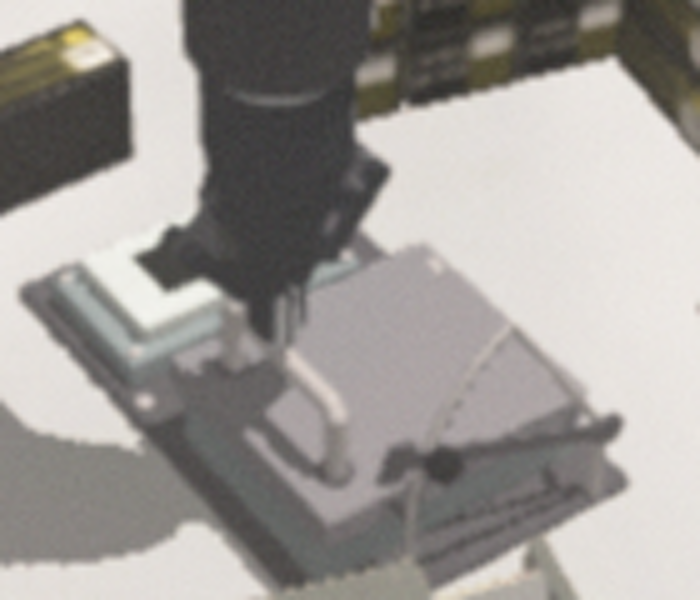

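```bash
python3 - <<'E'
from h import *
z=np.load("s5.npz");im=z["im"];P=z["P"]
for c in (311,314,316,318):
  print(c);
  for r in range(288,314,2): print(r,P[r,c].round(0),im[r,c])
E
```

```text
311
288 [ 406. -176.  171.] [59 60 61]
290 [ 405. -176.  165.] [64 62 61]
292 [ 409. -171.  152.] [64 61 65]
294 [ 406. -175.  150.] [66 67 65]
296 [ 405. -176.  145.] [85 81 82]
298 [ 419. -158.  116.] [138 132 128]
300 [ 447. -119.   64.] [158 154 155]
302 [ 440. -128.   68.] [128 124 123]
304 [ 435. -135.   68.] [102  99  99]
306 [ 433. -138.   64.] [104 101 100]
308 [ 426. -147.   68.] [103  99 101]
310 [ 423. -151.   66.] [103 100  99]
312 [ 417. -160.   69.] [109 105 101]
314
288 [ 410. -183.  174.] [66 68 65]
290 [ 413. -179.  162.] [80 79 80]
292 [ 412. -179.  156.] [82 84 83]
294 [ 413. -179.  149.] [87 87 86]
296 [ 412. -180.  144.] [87 86 85]
298 [ 412. -180.  137.] [109 106 107]
300 [ 422. -166.  113.] [128 123 121]
302 [ 416. -174.  116.] [114 109 107]
304 [ 443. -139.   67.] [100  96  96]
306 [ 440. -142.   64.] [103 100  99]
308 [ 432. -153.   69.] [103 100 101]
310 [ 427. -160.   70.] [125 121 119]
312 [ 424. -164.   67.] [162 156 156]
316
288 [ 414. -185.  173.] [82 79 79]
290 [ 416. -182.  163.] [137 131 131]
292 [ 415. -184.  158.] [139 136 132]
294 [ 418. -181.  1
[... 158 characters left out ...]
137 132 129]
304 [ 417. -182.  115.] [120 115 114]
306 [ 443. -147.   66.] [103 100 101]
308 [ 439. -152.   65.] [127 122 120]
310 [ 431. -163.   71.] [169 162 162]
312 [ 428. -166.   67.] [167 162 163]
318
288 [ 424. -180.  164.] [107 105 105]
290 [ 424. -181.  158.] [106 102 103]
292 [ 422. -183.  154.] [124 120 118]
294 [ 423. -182.  146.] [127 124 123]
296 [ 422. -183.  140.] [128 125 124]
298 [ 424. -181.  131.] [136 132 131]
300 [ 428. -175.  117.] [201 192 185]
302 [ 422. -184.  121.] [208 198 192]
304 [ 419. -188.  118.] [162 154 150]
306 [ 416. -191.  115.] [139 135 131]
308 [ 443. -156.   65.] [165 160 161]
310 [ 437. -164.   68.] [169 162 162]
312 [ 431. -171.   69.] [168 161 162]
```

The depth shows the closed fingertips ending at z of about 130. The bar is at 117 below them, although the reported TCP z is 95. So the real tip is about 33 mm higher than reported. I'll open, go lower while watching the force, and check with depth.

Request:
send_rows:
  steps:
    - [0,0,0,0]
    - [0,0,0,0]
    - [0,0,0,0]
    - [0,0,0,0]
    - [0,0,0,0]
  gripper: 0.6

```text
time: 13.83
tool_pos: [421.5, -174.1, 95.4]
tcp_rot: [-0.7, 0.714, 0.0, 0.0]
contact_force: [0.8, -0.5, -0.9]
finger_gap: 51.2
```

Request:
send_rows:
  steps:
    - [0,0,5,0]
    - [0,0,10,0]
    - [0,0,15,0]
    - [0,0,20,0]
    - [0,0,20,0]

```text
time: 14.25
tool_pos: [420.6, -174.0, 73.7]
tcp_rot: [-0.7, 0.714, 0.001, -0.001]
contact_force: [-0.2, -0.3, -0.7]
finger_gap: 51.3
```

```bash
python3 - <<'E'
from h import *
o=robot.observe();print(o["tool_pos"],o["contact_force"],o["finger_gap"])
im,d,P,K,T=grab("scene"); save("s6.png",cv2.resize(im[230:350,260:400],None,fx=5,fy=5,interpolation=cv2.INTER_CUBIC))
np.savez("s6.npz",im=im,P=P,K=K,T=T)
m=(abs(P[...,1]+174)<22)&(abs(P[...,0]-421)<60)&(P[...,2]>72)&(im.max(2)<105)
q=P[m]
for lo in range(75,150,5):
  s=q[(q[:,2]>=lo)&(q[:,2]<lo+5)]; print(lo,len(s),s[:,0].round()[:30].astype(int) if len(s) else '')
E
```

```text
[ 420.64192321 -173.95264222   73.70478836] [-0.21465377 -0.33174404 -0.71940488] 51.28033162827325
75 0 
80 0 
85 0 
90 0 
95 0 
100 0 
105 0 
110 1 [445]
115 10 [444 445 444 444 446 445 383 381 386 383]
120 11 [446 445 445 446 445 446 380 382 387 382 382]
125 18 [445 444 445 446 444 445 447 442 445 381 379 379 381 387 380 382 379 383]
130 14 [446 444 458 444 445 443 445 382 386 379 381 385 379 383]
135 15 [444 457 444 445 445 443 443 380 382 387 385 385 378 382 380]
140 13 [445 444 446 444 445 445 445 444 443 382 383 380 379]
145 11 [445 444 445 444 444 447 455 446 392 380 383]
```

View pics/s6.png

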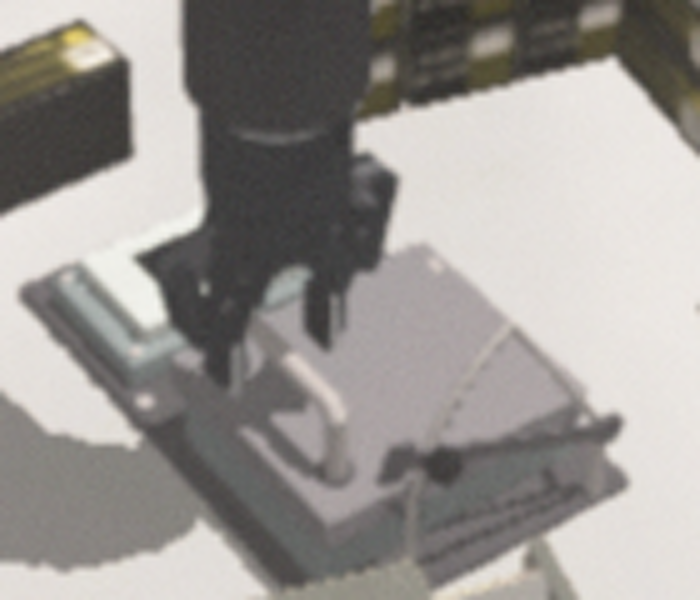

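Open fingertips are at z of about 113 with the reported TCP at 73.7, straddling the bar in x. Another 14 mm down puts the bar between the pads.

Request:
send_rows:
  steps:
    - [0,0,5,0]
    - [0,0,10,0]
    - [0,0,14,0]
    - [0,0,14,0]

```text
time: 14.63
tool_pos: [420.8, -174.0, 60.1]
tcp_rot: [-0.7, 0.714, 0.001, -0.0]
contact_force: [-1.0, -0.7, -0.1]
finger_gap: 51.3
```

Request:
send_rows:
  steps:
    - [0,0,0,0]
    - [0,0,0,0]
    - [0,0,0,0]
    - [0,0,0,0]
    - [0,0,0,0]
  gripper: 0
  grip_force: 40

```text
time: 15.05
tool_pos: [426.3, -174.1, 62.3]
tcp_rot: [-0.7, 0.714, -0.004, 0.004]
contact_force: [20.4, -5.8, -10.3]
finger_gap: 10.3
```

Request:
send_rows:
  steps:
    - [0,0,0,0]
    - [0,0,0,0]
    - [0,0,0,0]
    - [0,0,0,0]
    - [0,0,0,0]

```text
time: 15.47
tool_pos: [426.3, -174.1, 62.3]
tcp_rot: [-0.7, 0.714, -0.004, 0.004]
contact_force: [19.4, -5.4, -10.1]
finger_gap: 10.1
```

Request:
send_rows:
  steps:
    - [0,-3,0,0]
    - [0,-5,0,0]
    - [0,-5,0,0]

```text
time: 15.72
tool_pos: [425.9, -174.2, 61.9]
tcp_rot: [-0.7, 0.714, 0.001, -0.001]
contact_force: [-4.1, 3.0, 4.2]
finger_gap: 10.6
```

Request:
send_rows:
  steps:
    - [0,-1.5,-4.5,0]
    - [0,-3.5,-9,0]
    - [0,-5.5,-13.5,0]
    - [0,-7.5,-17.5,0]
    - [0,-7.5,-17.5,0]

```text
time: 16.13
tool_pos: [432.8, -174.4, 78.9]
tcp_rot: [-0.7, 0.714, 0.001, -0.001]
contact_force: [-6.9, 0.7, -3.4]
finger_gap: 10.2
```

Request:
send_rows:
  steps:
    - [0,-3,-5,0]
    - [0,-6,-10,0]
    - [0,-8,-13.5,0]
    - [0,-10,-16.5,0]
    - [0,-10,-16.5,0]

```text
time: 16.55
tool_pos: [442.0, -174.8, 95.7]
tcp_rot: [-0.7, 0.714, 0.002, -0.002]
contact_force: [-10.9, 0.8, 0.0]
finger_gap: 10.3
```

Request:
send_rows:
  steps:
    - [0,-3,-4,0]
    - [0,-6,-8,0]
    - [0,-9,-11.5,0]
    - [0,-11.5,-14.5,0]
    - [0,-11.5,-14.5,0]

```text
time: 16.97
tool_pos: [453.0, -175.3, 110.9]
tcp_rot: [-0.7, 0.714, 0.002, -0.002]
contact_force: [-16.0, 1.2, 5.6]
finger_gap: 10.6
```

Request:
send_rows:
  steps:
    - [0,0,0,0]
    - [0,0,0,0]
    - [0,0,0,0]

```text
time: 17.22
tool_pos: [452.7, -175.3, 110.5]
tcp_rot: [-0.7, 0.714, 0.002, -0.002]
contact_force: [-13.9, 1.0, 3.4]
finger_gap: 10.4
```

```bash
python3 - <<'E'
from h import *
o=robot.observe();print(o["tool_pos"],o["contact_force"],o["finger_gap"])
im,d,P,K,T=grab("scene"); save("s7.png",cv2.resize(im[220:350,260:410],None,fx=5,fy=4.6,interpolation=cv2.INTER_CUBIC))
y=np.deg2rad(-1);ex=np.array([np.cos(y),np.sin(y),0]);ey=np.array([-np.sin(y),np.cos(y),0])
H=np.array([564,-176.5,62.])
def fit(P,n):
    Q=P.reshape(-1,3)-H; a=Q@ex;b=Q@ey;c=Q[:,2]
    m=(a>-125)&(a<-15)&(b>-78)&(b<78)&(c>8)&(c<75)
    A=np.c_[a[m],c[m]]
    for _ in range(5):
        k=np.polyfit(A[:,0],A[:,1],1); r=A[:,1]-np.polyval(k,A[:,0]); A=A[abs(r)<max(3,1.5*np.median(abs(r)))]
    print(n,len(A),k,"theta",-np.arctan(k[0]))
fit(P,"scene")
im,d,P,K,T=grab("top");fit(P,"top")
v,u=np.mgrid[:480,:640]; Z=P[...,2]
print(rectz((u>250)&(u<320)&(v>240)&(v<325)&(Z>65)&(Z<90),78,K,T))
E
```

```text
[ 452.66342569 -175.29268136  110.51610856] [-13.92943551   1.00330237   3.41401595] 10.422263690464101
scene 781 [-0.37883914  5.83696537] theta 0.3621322340772605
top 92 [-0.31566292  7.43352287] theta 0.3057637885930283
((468.3094787597656, 151.79820251464844), (56.661224365234375, 113.5960464477539), 89.75367736816406)
```

View pics/s7.png

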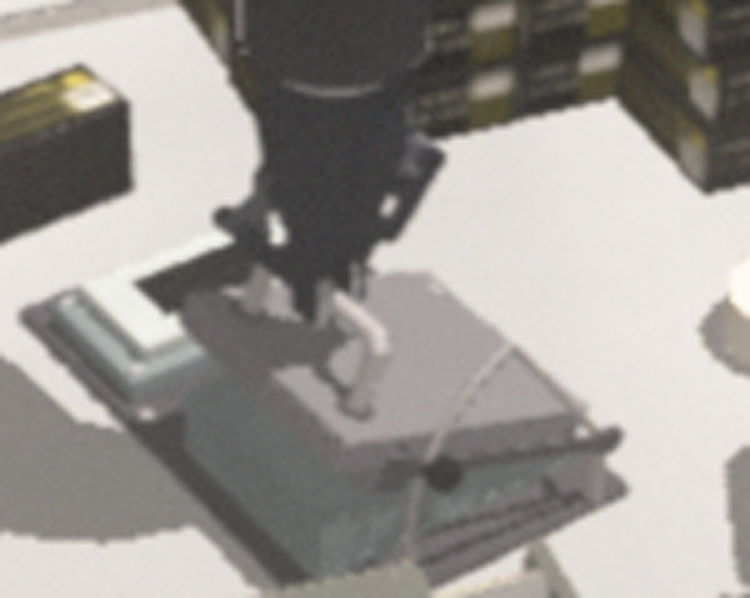

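The cover is up, with its side edge nearly parallel to the pointer arm at (400,477)–(610,437). I'll do a finer comparison by fitting the pointer's line direction in the unobstructed picture.

```bash
python3 - <<'E'
from h import *
z=np.load("s1.npz");K=z["K"];T=z["T"];P=z["P"];im=z["im"].astype(int)
y=np.deg2rad(-1);ex=np.array([np.cos(y),np.sin(y),0]);ey=np.array([-np.sin(y),np.cos(y),0])
H=np.array([564,-176.5,62.])
def px(p):
    q=K@(T[:3,:3].T@(p-T[:3,3])); return q[:2]/q[2]
# darkness-weighted row centroid per column along arm between knob and hinge
xs=[];ys=[]
for c in list(range(357,376)):
    v0=int(round(238+(340-(c-249-100)*4*0+0)/4)) if 0 else int(round(np.interp(c,[349,384],[238+85,238+77])))
    r=np.arange(v0-5,v0+6); wgt=np.clip(110-im[r,c].mean(1),0,None)
    if wgt.sum()>30: xs.append(c);ys.append((wgt*r).sum()/wgt.sum())
k=np.polyfit(xs,ys,1);print("slope",k[0],"resid",np.std(np.array(ys)-np.polyval(k,xs)).round(2), [round(t,1) for t in ys])
for th in np.arange(.25,.61,.05):
    d=-np.cos(th)*ex+np.array([0,0,np.sin(th)])
    a=px(H-99*ey+30*d);b=px(H-99*ey+125*d);s=(b-a)[1]/(b-a)[0]
    print(round(th,2),"pred slope",s.round(3),"row diff at line",(np.polyval(k,b[0])-b[1]).round(2),(np.polyval(k,a[0])-a[1]).round(2))
# depth of pointer pixels (dark) both regions
Q=P-H; a=-(Q@ex);b=Q@ey;c=Q[...,2]
m=(im.max(2)<90)&(b<-85)&(b>-113)&(a>15)&(a<165)&(c>0)&(c<110)
print(m.sum(),np.polyfit(a[m],c[m],1), "angle median far",np.median(np.arctan2(c[m&(a>110)],a[m&(a>110)])))
E
```

```text
slope -0.20997968337081582 resid 0.52 [np.float64(320.6), np.float64(320.5), np.float64(320.4), np.float64(319.8), np.float64(319.9), np.float64(319.1), np.float64(319.5), np.float64(318.8), np.float64(318.7), np.float64(318.8), np.float64(318.3), np.float64(319.7), np.float64(319.3), np.float64(317.8), np.float64(316.5), np.float64(316.8)]
0.25 pred slope -0.316 row diff at line -3.73 -0.82
0.3 pred slope -0.265 row diff at line -1.87 -0.39
0.35 pred slope -0.211 row diff at line 0.0 0.03
0.4 pred slope -0.155 row diff at line 1.88 0.46
0.45 pred slope -0.096 row diff at line 3.76 0.89
0.5 pred slope -0.033 row diff at line 5.64 1.32
0.55 pred slope 0.035 row diff at line 7.51 1.74
0.6 pred slope 0.108 row diff at line 9.36 2.17
42 [ 0.31909818 11.8722691 ] angle median far 0.3957660374367469
```

Pointer estimates run from 0.35 to 0.395 rad. The cover is at 0.36 from the depth fit and 0.36–0.38 from the hand's arc, well inside 0.08. I'll do one hold to check it's steady, then hand in.

Request:
send_rows:
  steps:
    - [0,0,0,0]
    - [0,0,0,0]
    - [0,0,0,0]
    - [0,0,0,0]
    - [0,0,0,0]

```text
time: 17.73
tool_pos: [452.7, -175.3, 110.5]
tcp_rot: [-0.7, 0.714, 0.002, -0.002]
contact_force: [-15.5, 1.3, 4.3]
finger_gap: 10.5
```

```bash
python3 - <<'E'
from cell import robot
o=robot.observe();print(o["tool_pos"],o["contact_force"],o["finger_gap"],o["time"])
print(robot.close_job())
E
```

```text
[ 452.67799189 -175.27724411  110.53441161] [-15.53871278   1.34183203   4.29377885] 10.490130615800783 17.7333
the job is handed in; nothing more can be done
None
```

I did the test print, stood the carton back on the bench and let go. I then handed the job in holding the cover at about the pointer's angle, at 17.7 s. No verdict came back.

- **Print:** The carton was pressed onto the middle of the pad until it hit the hard stop, with the upward force rising to 27 N.
- **Carton:** It stands released at about (468, 152) mm, roughly 170 mm from the pad's centre. The top camera confirmed this again at the end.
- **Cover:** The bar is gripped (gap 10.5 mm) and the hand was steady over the last 0.5 s, with about 15 N of side load.
- **Angle:** The pointer reads 0.35–0.395 rad. The cover reads 0.36 rad from the scene depth and 0.36–0.38 rad from the hand's arc.

**What failed or disagreed:**
- **First grasp:** The first try at the bar closed on nothing. The camera showed the real fingertips about 33–40 mm higher than the reported tool point. I went lower and gripped it on the second try.
- **Top-camera angle:** It gave 0.31 rad for the cover, but from only 92 points, so I discounted it.
- **Not measured:** I did not measure the pad's return after the press, or the pointer and bystanders. They looked unmoved in the views that showed them.

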